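# Find the free play of the mould-drive slide and pin it in the middle

## Task

The carriage on the cookie oven's drive unit has free play before it takes up the drive: move its black handle gently, first towards the red end until you just feel the drive resist, then back towards the blue end until it resists there too. Then set the carriage midway between those two points and push the brass lock pin fully home; it only goes in when the carriage is centred. Never force the drive hard, and leave the other things on the table where they are.

Things in the scene. Friction and masses are not known exactly. Their poses are not given: they have to be found in the camera images.
- housing: fixed grey drive unit, 150 mm (its x) by 292 mm (its y) by 60 mm tall; origin at the centre of its underside, z up. The carriage slides along its y on its top; +y end painted red, -y end blue. Unseen inside, a spring-held drive takes up the carriage's motion at both ends of the free play; where the play lies differs from start to start.
- carriage: aluminium plate, 116 mm by 70 mm, on the housing, carrying handle and pin; axes as the housing's. Slides with 2 N of drag, stays where left. Starts in its free play (under 35 mm in all), 4 to 26 mm from resistance either way. There the drive resists like a spring: 2.5 N more per mm, equal both ways. Bear on it with over 1 N, never over 20 N.
- handle (a point): centre of the top face of the black handle bar on the carriage: 34 mm along the housing's x, 16 mm along its y (pinch it across this width), 46 mm tall, standing on the carriage plate, whose top is 67 mm above the table. This point is 113 mm above the table and moves with the carriage.
- pin_top (a point): centre of the top of the lock pin's round brass cap (18 mm wide), on the carriage, 65 mm from the handle on the housing's -x side (nearer the robot); 93 mm above the table when up. Pressed straight down: 2.5 N of drag, 12 mm stroke, stays where left; home, its cap rests on the dark collar. It goes home within 2.5 mm of mid-play; farther off it lands on a ledge after 4 mm.
- lock_pin (a joint): how far the lock pin is pushed in, m: 0 up (as at the start), 0.012 fully home
- wrench: steel open wrench lying flat on the table on the robot's side of the drive unit; origin under it; to be left alone
- grease_jar: low jar, 56 mm wide, 70 mm tall, yellow cap, standing next to the red end of the drive unit; origin under it; to be left alone
- oil_bottle: white bottle, 60 mm wide, 170 mm tall, red cap; origin under it; to be left alone
- beaker: white open cup, 90 mm wide, 100 mm tall; origin under it; to be left alone
- tin: round red tin, 146 mm wide, 70 mm tall; origin under it; to be left alone
- scraper: spatula lying flat; origin under it; to be left alone
- brush: hand brush lying flat; origin under it; to be left alone

How it is judged:
By the outcome, as a careful person would: the job done as asked, in the order asked, and still so for the second after the job is handed in, with the robot touching nothing.
It also fails if it takes over 64 s, if anything falls off the work surface, if the arm or the gripper's body presses on something with over 40 N, if the wrist force passes 120 N, or if a joint passes its speed limit or range.

## Robot

A 6-joint arm with a two-finger parallel gripper is mounted at the origin on the work surface. World frame = base frame: x ahead of the robot, y to its left, z up, the work surface at z = 0. Lengths are in m, angles in degrees, forces in N, time in s.
With the tool pointing down it reaches from about 0.375 to 0.75 m from the base axis. Payload 9 kg.
Tool frame: the origin (TCP) lies at the very end of the fingers, on their centre line; the grasp point (between the pads) lies 19 mm behind it; z points along the fingers, y is the line along which they close (so a half turn about z gives the same grasp; the last joint's range is limited). The gripper opens to 85 mm and grips with 20 to 120 N. Pads are 22 mm wide; open, the fingers measure 114 mm over their backs; the gripper's body (76 mm by 85 mm) begins 54 mm behind the grasp point. The pads swing forward as they close: fully open they stand 13 mm farther back than shut.
Start: joints at [-87.989, 5.964, 5.575, 89.605, 0, 77.527], TCP at [0.15, -0.581, 0.231] pointing down, gripper open.
Joint ranges: [-171.21, 171.21], [-48.23, 106.86], [-62.78, 66.21], [-105.2, 120.99], [-86.42, 89.51], [-180, 180]. Speed limits (degrees/s): [127.2, 127.2, 147.25, 180, 180, 180].

## Interface

Orientations are given as a 3x3 rotation matrix whose columns are the frame's x, y, z axes.
In Python, from rig import env, optics, nets gives the robot as it stands.
- The arm moves only by the tool step_arm, never from a script. Its argument "moves" is a list of rows, each a list of 5 numbers: the shift along the tool's x, y, z in m, then the turn about the tool's z in degrees, then the opening, from 0 (shut) to 1 (fully open). In form: [[x, y, z, twist, gripper], ...]. A call has 1 to 8 rows; each row shifts and turns the commanded pose from where the row before left it, along the tool's axes as they then stand; what a row does not reach is not made up. A row lasts 1/10 s, in which the tool goes at most 50 mm and 8.59 degrees, less where a joint would pass 70% of its speed; a pose out of reach is approached as far as the arm can. A call with a gripper value outside its range is refused whole. The fingers move at their own pace and stop on an object; "newtons" is the grip in N (left out, the last holds). Time passes only in rows, so rows that do not move let the fingers close. It gives the time, the measured TCP pose, the force, the opening and the grip force at its end, in the units of the state.
- env.state(): the state, without advancing time (a new reading comes with each control period).
- optics.capture(name): name is "scene" or "top" or "wrist"; returns (picture, depth): 384x512x3 uint8, blue, green, red; 384x512 float32, m along the optical axis (not along the pixel's ray), 0 where there is no reading.
- optics.camera_model(name): a dict with "mtx" (3x3 intrinsics, pixels), "k1" (the pictures are not rectified: a ray, as slopes to the right and down, at radius r is drawn at 1 + k1 r^2 times it, then the intrinsics apply), "cam_to_world" (4x4, takes a point from camera to world coordinates). Camera axes: x right, y down, z forward; pixel columns grow to the right and rows downward; lengths in m; the calibration is good to about 2 mm. A picture is of the moment at which its call begins: read the wrist's pose just before it. camera_model takes no time and is no camera call; for the wrist camera it gives the pose at the moment of the call.
- env.sign_off(): hands the job in; it is judged then, once.
Trained networks look in the newest picture that a camera, given by its name, has taken for a name from the list of things; names that differ only in an ending like _2 or _b are one class to them, and where a whole thing is asked for, a point or a joint stands for the part that bears it (a point fixed in the world has none). Each returns a list of dicts, best first, with "p" (0 to 1); they miss things now and then, are a little off and sometimes report something else, mostly with a low value. They report only what shows in the picture. A call takes as long as a camera call.
- nets.boxes_of(camera, thing): "bbox" ([left, top, right, bottom] in pixels, round what is visible of it).
- nets.tip_of(camera, thing): "at" ([row, column] in pixels: a listed point, or the origin of a listed thing).
The state is a dict: "t": time; "joint_pos": joint angles; "qd": joint speeds; "joint_efforts": joint torques, N m; "tcp_pos": TCP position; "orientation": TCP orientation; "ft_force": force on the tool from outside, world axes, zero at the start; "moment": the same for the moment, N m; "width": finger opening in m; "grasp_force": force on a finger pad.
Only numpy, scipy, OpenCV 4.12 (cv2) and the standard library are available. Lean on these libraries where they do the work, as an engineer would, in place of code of your own. Each camera call takes 0.05 s, during which the arm holds its last target. There are 200 camera calls.

## Working session

There is one attempt and no reset: what is moved stays moved. The work goes in short steps, Python scripts to look and compute and a tool call to move; the robot and the scene stay as the last step left them, time stands still between calls to the robot, and variables do not carry over. Pictures are saved under pics/ and viewed, at most 10 in all, crops included, and the job is handed in when it is done.

Besides the shell and the picture viewer there is one more tool, called after "Call:" as a command line: name --pt "numbers of a row" for each row, then --argument value for the rest. step_arm: Moves the arm, as the interface text tells. Its arguments: {"type":"object","properties":{"moves":{"type":"array","items":{"type":"array","items":{"type":"number"}}},"newtons":{"type":"number"}},"required":["moves"]}

```bash
ls; mkdir -p pics
cat > h.py <<'E'
import numpy as np, cv2
from rig import env, optics, nets
def ray(cam,r,c,M=None):
    M=M or optics.camera_model(cam); K=np.array(M["mtx"]); 
    p=np.array([(c-K[0,2])/K[0,0],(r-K[1,2])/K[1,1]]); u=p.copy()
    for _ in range(20): u=p/(1+M["k1"]*(u@u))
    T=np.array(M["cam_to_world"]); return T[:3,3], T[:3,:3]@np.array([u[0],u[1],1])
def atz(cam,r,c,z,M=None):
    o,d=ray(cam,r,c,M); return o+d*(z-o[2])/d[2]
E
python3 - <<'E'
from h import *
s=env.state(); print(s["t"],s["tcp_pos"],np.round(s["orientation"],3).tolist(),s["ft_force"],s["width"])
for cam in ["scene","top"]:
    im,d=optics.capture(cam); cv2.imwrite(f"pics/{cam}0.png",im)
    for th,z in [("handle",.113),("pin_top",.093),("housing",0),("wrench",0),("grease_jar",0),("oil_bottle",0),("beaker",0),("tin",0)]:
        L=nets.tip_of(cam,th)[:2]
        for l in L: print(cam,th,round(l["p"],2),np.round(l["at"],1),np.round(atz(cam,*l["at"],z),4))
E
```

```text
pics
0.0 [ 0.15003972 -0.5805778   0.23052521] [[0.968, 0.25, -0.0], [0.25, -0.968, 0.001], [0.0, -0.001, -1.0]] [-0.32415985  0.33296081  0.20836304] 0.08562204432748408
scene handle 0.96 [190.2 285.3] [0.5442 0.0426 0.113 ]
scene pin_top 0.5 [179.7 274.2] [0.488  0.0673 0.093 ]
scene pin_top 0.43 [172.8 259.3] [0.4359 0.0612 0.093 ]
scene housing 0.88 [203.9 279.1] [0.5193 0.0576 0.    ]
scene housing 0.22 [174.8 256.7] [0.3911 0.1086 0.    ]
scene wrench 0.82 [174.  258.6] [0.3941 0.1152 0.    ]
scene wrench 0.28 [205.  274.6] [0.5103 0.0454 0.    ]
scene grease_jar 0.87 [182.9 336.8] [0.6254 0.244  0.    ]
scene oil_bottle 0.65 [337.2 159.8] [ 0.5114 -0.4694  0.    ]
scene oil_bottle 0.61 [180. 274.] [0.4505 0.1261 0.    ]
scene beaker 0.92 [360.8 189.6] [ 0.612  -0.4652  0.    ]
scene tin 0.75 [127.5 347.8] [0.5283 0.4982 0.    ]
top handle 0.75 [178.5 236.4] [0.5426 0.0461 0.113 ]
top pin_top 0.56 [224.9 220.6] [0.3797 0.1058 0.093 ]
top housing 0.64 [189.5 237.2] [0.516  0.0488 0.    ]
top wrench 0.62 [221.7 221. ] [0.3935 0.1126 0.    ]
top grease_jar 0.75 [158.4 186.2] [0.6416 0.2454 0.    ]
top oil_bottle 0.76 [187.8 369.1] [ 0.5127 -0.4608  0.    ]
top beaker 0.58 [189.2 119.7] [0.5262 0.5043 0.    ]
top tin 0.61 [186.  119.2] [0.5387 0.5065 0.    ]
```

Run:
```python
import cv2,numpy as np
a=cv2.imread("pics/scene0.png")[90:310,170:430]; b=cv2.imread("pics/top0.png")[110:270,130:330]
a=cv2.resize(a,(520,440),interpolation=2);b=cv2.resize(b,None,fx=4,fy=3.6,interpolation=2)
cv2.imwrite("pics/s1.png",cv2.resize(a,(780,600)));cv2.imwrite("pics/t1.png",cv2.resize(cv2.imread("pics/top0.png")[110:270,130:330],None,fx=3.7,fy=3.7,interpolation=2))
```

```text
(no output)
```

View pics/s1.png

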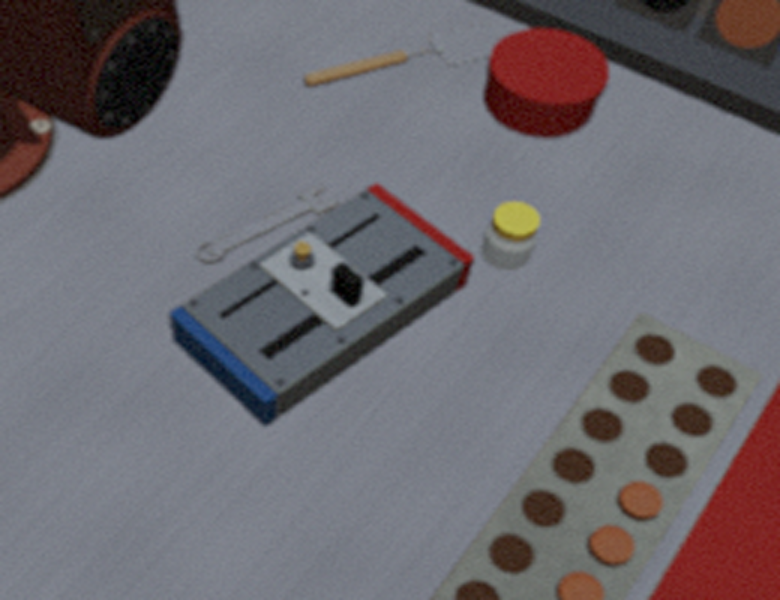

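View pics/t1.png

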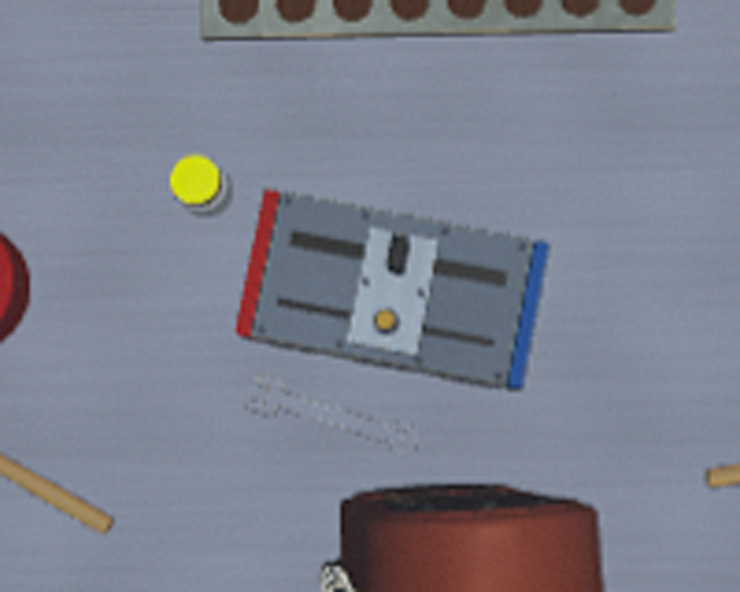

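The drive unit lies with its red end to the left in the top view and its blue end to the right. In the crop the handle is at (398,255) and the pin cap at (386,320), with the wrench below it and the jar off the red end. The net's top-view "pin_top" was actually on the wrench.

Run:
```python
from h import *
px=lambda x,y:(110+y/3.7-.5,130+x/3.7-.5)
M=optics.camera_model("top")
P={k:atz("top",*px(*v[0]),v[1],M) for k,v in dict(pin=((386,320),.093),hd=((398,245),.113),r1=((265,190),.06),r2=((237,337),.06),b1=((548,242),.06),b2=((520,390),.06)).items()}
for k in P: print(k,np.round(P[k],4))
d=(P["r1"]+P["r2"]-P["b1"]-P["b2"]);e=P["r1"]+P["b1"]-P["r2"]-P["b2"]
print("y-axis ang",np.degrees(np.arctan2(d[1],d[0])),np.linalg.norm(d)/2,"x-axis",np.degrees(np.arctan2(e[1],e[0])),np.linalg.norm(e)/2)
h=P["hd"]-P["pin"];print(np.degrees(np.arctan2(h[1],h[0])),np.hypot(*h[:2]))
Mw=optics.camera_model("wrist");s=env.state()
T=np.eye(4);T[:3,:3]=s["orientation"];T[:3,3]=s["tcp_pos"];print(np.round(np.linalg.inv(T)@Mw["cam_to_world"],3))
```

```text
pin [0.4823 0.0572 0.093 ]
hd [0.5525 0.0435 0.113 ]
r1 [0.619  0.1787 0.06  ]
r2 [0.4714 0.2074 0.06  ]
b1 [ 0.5606 -0.1042  0.06  ]
b2 [ 0.4133 -0.0727  0.06  ]
y-axis ang 78.30669240690898 0.2874573629818109 x-axis -11.534346506308761 0.15054182246313771
-10.978433541475516 0.07154233400721823
[[-0.    -0.964 -0.268  0.069]
 [ 1.    -0.     0.    -0.   ]
 [-0.    -0.268  0.964 -0.143]
 [ 0.     0.     0.     1.   ]]
```

Call:
step_arm --pt "0 0 0 -8.55 1" --pt "0 0 0 -8.55 1" --pt "0 0 0 -8.55 1" --pt "0 0 0 -8.55 1" --pt "0 0 0 -8.55 1" --pt "0 0 0 -8.55 1" --pt "0 0 0 -8.55 1" --pt "0 0 0 -8.55 1"

```text
t: 1.7
tcp_pos: [0.1501, -0.5809, 0.2313]
orientation: [[0.118, 0.993, 0.0], [0.993, -0.118, -0.0], [-0.0, 0.0, -1.0]]
ft_force: [-0.8, -0.0, -0.5]
width: 0.0858
grasp_force: 0.0
```

Call:
step_arm --pt "0 0 0 -8.55 1" --pt "0 0 0 -8.55 1" --pt "0 0 0 -8.55 1" --pt "0 0 0 -8.55 1" --pt "0 0 0 -8.55 1" --pt "0 0 0 -8.55 1" --pt "0 0 0 -8.55 1" --pt "0 0 0 -8.55 1"

```text
t: 2.5
tcp_pos: [0.1501, -0.581, 0.2313]
orientation: [[-0.88, 0.475, 0.0], [0.475, 0.88, -0.0], [-0.0, -0.0, -1.0]]
ft_force: [-0.5, 0.3, -0.7]
width: 0.0854
grasp_force: 0.0
```

Call:
step_arm --pt "0 0 0 -8.55 1" --pt "0 0 0 -8.55 1" --pt "-0.0154 0.0432 0 0 1" --pt "-0.0154 0.0432 0 0 1" --pt "-0.0154 0.0432 0 0 1" --pt "-0.0154 0.0432 0 0 1" --pt "-0.0154 0.0432 0 0 1" --pt "-0.0154 0.0432 0 0 1"

```text
t: 3.3
tcp_pos: [0.2934, -0.3441, 0.2314]
orientation: [[-0.979, 0.202, 0.0], [0.202, 0.979, -0.001], [-0.0, -0.001, -1.0]]
ft_force: [1.9, -0.2, 0.1]
width: 0.085
grasp_force: 0.0
```

Call:
step_arm --pt "-0.0154 0.0432 0 0 1" --pt "-0.0154 0.0432 0 0 1" --pt "-0.0154 0.0432 0 0 1" --pt "-0.0154 0.0432 0 0 1" --pt "-0.0154 0.0432 0 0 1" --pt "-0.0154 0.0432 0 0 1" --pt "-0.0154 0.0432 0 0 1" --pt "-0.0154 0.0432 0 0 1"

```text
t: 4.1
tcp_pos: [0.4838, -0.03, 0.2316]
orientation: [[-0.98, 0.201, 0.001], [0.201, 0.98, -0.0], [-0.001, -0.0, -1.0]]
ft_force: [0.3, -0.1, -0.1]
width: 0.0856
grasp_force: 0.0
```

Call:
step_arm --pt "-0.0154 0.0432 0 0 1" --pt "-0.0154 0.0432 0 0 1" --pt "0 0 0 0 1" --pt "0 0 0 0 1"

```text
t: 4.5
tcp_pos: [0.5306, 0.0473, 0.231]
orientation: [[-0.98, 0.199, -0.001], [0.199, 0.98, -0.0], [0.001, -0.0, -1.0]]
ft_force: [0.9, 0.4, 0.5]
width: 0.0854
grasp_force: 0.0
```

Run:
```python
from h import *
s=env.state(); M=optics.camera_model("wrist");im,d=optics.capture("wrist"); cv2.imwrite("pics/w1.png",im)
print(s["t"],s["tcp_pos"],np.round(s["orientation"],3).tolist(),s["ft_force"],s["joint_pos"])
for th,z in [("handle",.113),("pin_top",.093),("housing",0)]:
    for l in nets.tip_of("wrist",th)[:2]: print(th,round(l["p"],2),np.round(l["at"],1),np.round(atz("wrist",*l["at"],z,M),4))
```

```text
4.5 [0.53056567 0.04726995 0.23095887] [[-0.98, 0.199, -0.001], [0.199, 0.98, -0.0], [0.001, -0.0, -1.0]] [0.91904188 0.35821828 0.5140075 ] [-8.97863776e+00 -5.75295649e+00 -6.19447527e+00  8.96045887e+01
 -2.00049478e-02  2.50935133e+00]
handle 0.66 [198.8 253. ] [0.5461 0.0421 0.113 ]
pin_top 0.53 [125.1 256.2] [0.4801 0.0587 0.093 ]
housing 0.68 [150.6 257. ] [0.5173 0.0524 0.    ]
```

View pics/w1.png

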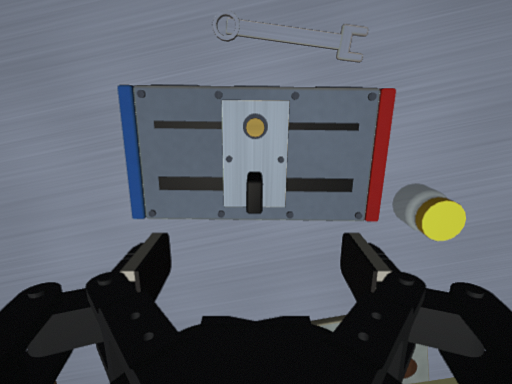

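The wrist view shows the handle top at about (254,197) and the pin cap at (255,126). The blue end is on the left, the red end on the right and the jar at (440,218). I'll refine the yaw from the housing corners.

Run:
```python
from h import *
M=optics.camera_model("wrist")
c={k:atz("wrist",v[1],v[0],z,M) for k,v,z in [("b1",(119,86),.06),("b2",(134,218),.06),("r1",(395,89.5),.06),("r2",(378,221),.06),("s1",(154,124.5),.06),("s2",(358,127),.06),("q1",(158,184),.06),("q2",(352,186),.06),("pin",(255,126),.093),("h",(254.2,197),.113)]}
a=lambda u,v:(np.degrees(np.arctan2(*(c[v]-c[u])[[1,0]])),np.linalg.norm(c[v]-c[u]))
for u,v in ["b1 r1".split(),"b2 r2".split(),"s1 s2".split(),"q1 q2".split(),"pin h".split(),("b1","b2"),("r1","r2")]: print(u,v,a(u,v))
print(c["pin"],c["h"])
```

```text
b1 r1 (np.float64(77.59051991484401), np.float64(0.2865715828247713))
b2 r2 (np.float64(77.5327870180082), np.float64(0.28739303914148523))
s1 s2 (np.float64(77.59335409298976), np.float64(0.21957551799488265))
q1 q2 (np.float64(77.67294051512502), np.float64(0.22098535216645313))
pin h (np.float64(-12.384681015102503), np.float64(0.06845810085917273))
b1 b2 (np.float64(-12.254988927653281), np.float64(0.14644783951132156))
r1 r2 (np.float64(-11.934610454889798), np.float64(0.14674193262979648))
[0.48074389 0.05564053 0.093     ] [0.5446918  0.04159859 0.113     ]
```

Call:
step_arm --pt "-0.0157 -0.002 0 0.9 1" --pt "0 0 0.03 0 1" --pt "0 0 0.03 0 1" --pt "0 0 0.03 0 1" --pt "0 0 0.03 0 1" --pt "0 0 0.018 0 1" --pt "0 0 0.01 0 1" --pt "0 0 0 0 1" --newtons 30

```text
t: 5.5
tcp_pos: [0.5447, 0.0407, 0.0823]
orientation: [[-0.976, 0.218, -0.002], [0.218, 0.976, 0.0], [0.002, -0.0, -1.0]]
ft_force: [0.3, 0.3, -1.0]
width: 0.0855
grasp_force: 0.0
```

Call:
step_arm --pt "0 0 0 0 0.5" --pt "0 0 0 0 0.5" --pt "0 0 0 0 0.5" --pt "0 0 0 0 0.5"

```text
t: 5.9
tcp_pos: [0.546, 0.0413, 0.084]
orientation: [[-0.976, 0.217, 0.001], [0.217, 0.976, -0.0], [-0.001, -0.0, -1.0]]
ft_force: [0.9, 0.8, 0.1]
width: 0.043
grasp_force: 0.0
```

Run:
```python
from h import *
s=env.state(); M=optics.camera_model("wrist");im,d=optics.capture("wrist"); cv2.imwrite("pics/w2.png",im)
print(s["t"],s["tcp_pos"],s["width"],s["ft_force"])
for l in nets.tip_of("wrist","handle")[:2]: print(round(l["p"],2),np.round(l["at"],1),np.round(atz("wrist",*l["at"],.113,M),4))
```

```text
5.9 [0.54604792 0.04129091 0.08401649] 0.042970251668878405 [0.93278811 0.7698721  0.0731717 ]
0.69 [263.7 257.8] [0.546  0.0428 0.113 ]
```

View pics/w2.png

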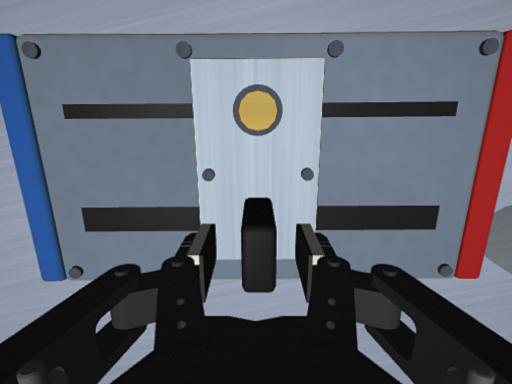

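The handle is centred between the pads (col 258, pads at 202 and 310). Closing.

Call:
step_arm --pt "0 0 0 0 0.25" --pt "0 0 0 0 0.2" --pt "0 0 0 0 0.1" --pt "0 0 0 0 0" --pt "0 0 0 0 0" --pt "0 0 0 0 0" --newtons 40

```text
t: 6.6
tcp_pos: [0.5457, 0.0415, 0.0835]
orientation: [[-0.976, 0.216, 0.0], [0.216, 0.976, 0.0], [-0.0, 0.0, -1.0]]
ft_force: [-0.5, 1.3, 1.8]
width: 0.015
grasp_force: 40.3
```

Call:
step_arm --pt "0 0 0 0 0"

```text
t: 6.7
tcp_pos: [0.5457, 0.0415, 0.0834]
orientation: [[-0.976, 0.217, 0.0], [0.217, 0.976, 0.0], [-0.0, 0.0, -1.0]]
ft_force: [-1.4, 2.5, 3.6]
width: 0.0154
grasp_force: 40.4
```

Call:
step_arm --pt "0 0.001 0 0 0" --pt "0 0.001 0 0 0" --pt "0 0 0 0 0"

```text
t: 7.0
tcp_pos: [0.546, 0.0431, 0.0834]
orientation: [[-0.976, 0.217, -0.0], [0.217, 0.976, -0.001], [-0.0, -0.001, -1.0]]
ft_force: [-2.6, -2.4, 5.6]
width: 0.0155
grasp_force: 40.8
```

Call:
step_arm --pt "0 0.001 0 0 0" --pt "0 0 0 0 0"

```text
t: 7.2
tcp_pos: [0.5463, 0.0442, 0.0834]
orientation: [[-0.976, 0.217, 0.0], [0.217, 0.976, -0.0], [-0.0, -0.0, -1.0]]
ft_force: [-3.2, -0.7, 5.2]
width: 0.0153
grasp_force: 40.8
```

Call:
step_arm --pt "0 0.001 0 0 0" --pt "0 0 0 0 0"

```text
t: 7.4
tcp_pos: [0.5465, 0.0452, 0.0834]
orientation: [[-0.976, 0.217, 0.0], [0.217, 0.976, -0.0], [-0.0, -0.0, -1.0]]
ft_force: [-2.6, -0.5, 4.4]
width: 0.0151
grasp_force: 40.8
```

Call:
step_arm --pt "0 0.001 0 0 0" --pt "0 0 0 0 0"

```text
t: 7.6
tcp_pos: [0.5467, 0.0461, 0.0834]
orientation: [[-0.976, 0.217, -0.0], [0.217, 0.976, -0.0], [-0.0, -0.0, -1.0]]
ft_force: [-2.6, -1.3, 5.5]
width: 0.0152
grasp_force: 40.8
```

Call:
step_arm --pt "0 0.001 0 0 0" --pt "0 0 0 0 0"

```text
t: 7.8
tcp_pos: [0.5469, 0.0471, 0.0834]
orientation: [[-0.976, 0.217, -0.0], [0.217, 0.976, -0.0], [-0.0, -0.0, -1.0]]
ft_force: [-2.7, -1.0, 5.7]
width: 0.0151
grasp_force: 40.8
```

Call:
step_arm --pt "0 0.001 0 0 0" --pt "0 0 0 0 0"

```text
t: 8.0
tcp_pos: [0.5471, 0.0481, 0.0834]
orientation: [[-0.976, 0.217, -0.0], [0.217, 0.976, -0.0], [-0.0, -0.0, -1.0]]
ft_force: [-2.6, -1.6, 5.8]
width: 0.0152
grasp_force: 40.8
```

Call:
step_arm --pt "0 0.001 0 0 0" --pt "0 0 0 0 0"

```text
t: 8.2
tcp_pos: [0.5473, 0.0491, 0.0834]
orientation: [[-0.976, 0.217, -0.0], [0.217, 0.976, -0.0], [-0.0, -0.0, -1.0]]
ft_force: [-1.5, -1.7, 5.3]
width: 0.0151
grasp_force: 40.8
```

Call:
step_arm --pt "0 0.001 0 0 0" --pt "0 0 0 0 0"

```text
t: 8.4
tcp_pos: [0.5475, 0.0501, 0.0834]
orientation: [[-0.976, 0.217, -0.0], [0.217, 0.976, -0.0], [-0.0, -0.0, -1.0]]
ft_force: [-2.6, 0.0, 6.1]
width: 0.0153
grasp_force: 40.8
```

Call:
step_arm --pt "0 0.001 0 0 0" --pt "0 0 0 0 0"

```text
t: 8.6
tcp_pos: [0.5477, 0.051, 0.0834]
orientation: [[-0.976, 0.217, -0.0], [0.217, 0.976, -0.0], [-0.0, -0.0, -1.0]]
ft_force: [-3.0, -1.3, 5.5]
width: 0.0152
grasp_force: 40.8
```

Call:
step_arm --pt "0 0.001 0 0 0" --pt "0 0 0 0 0"

```text
t: 8.8
tcp_pos: [0.5479, 0.0518, 0.0834]
orientation: [[-0.976, 0.217, -0.0], [0.217, 0.976, -0.001], [0.0, -0.001, -1.0]]
ft_force: [-3.1, -2.2, 5.6]
width: 0.0155
grasp_force: 40.8
```

Call:
step_arm --pt "0 0.001 0 0 0" --pt "0 0 0 0 0"

```text
t: 9.0
tcp_pos: [0.5481, 0.0525, 0.0834]
orientation: [[-0.976, 0.217, -0.0], [0.217, 0.976, -0.001], [0.0, -0.001, -1.0]]
ft_force: [-3.3, -3.7, 5.5]
width: 0.0157
grasp_force: 40.9
```

Call:
step_arm --pt "0 0.001 0 0 0" --pt "0 0 0 0 0"

```text
t: 9.2
tcp_pos: [0.5482, 0.0533, 0.0834]
orientation: [[-0.976, 0.217, -0.001], [0.217, 0.976, -0.002], [0.0, -0.002, -1.0]]
ft_force: [-4.4, -5.1, 5.2]
width: 0.0153
grasp_force: 40.9
```

Call:
step_arm --pt "0 0.001 0 0 0" --pt "0 0 0 0 0"

```text
t: 9.4
tcp_pos: [0.5484, 0.054, 0.0834]
orientation: [[-0.976, 0.217, -0.001], [0.217, 0.976, -0.002], [0.0, -0.002, -1.0]]
ft_force: [-4.2, -5.7, 5.7]
width: 0.0158
grasp_force: 41.0
```

Call:
step_arm --pt "0 0.001 0 0 0" --pt "0 0 0 0 0"

```text
t: 9.6
tcp_pos: [0.5485, 0.0547, 0.0834]
orientation: [[-0.976, 0.218, -0.001], [0.218, 0.976, -0.003], [0.0, -0.003, -1.0]]
ft_force: [-4.7, -7.0, 5.7]
width: 0.0156
grasp_force: 41.0
```

Call:
step_arm --pt "0 0 0 0 0"

```text
t: 9.7
tcp_pos: [0.5485, 0.0547, 0.0834]
orientation: [[-0.976, 0.218, -0.001], [0.218, 0.976, -0.003], [0.0, -0.003, -1.0]]
ft_force: [-5.8, -7.6, 5.8]
width: 0.0156
grasp_force: 41.0
```

Call:
step_arm --pt "0 0 0 0 0"

```text
t: 9.8
tcp_pos: [0.5485, 0.0547, 0.0834]
orientation: [[-0.976, 0.218, -0.001], [0.218, 0.976, -0.003], [0.0, -0.003, -1.0]]
ft_force: [-5.1, -7.9, 5.8]
width: 0.0155
grasp_force: 41.0
```

Run:
```python
from h import *
s=env.state(); print(s["t"],s["tcp_pos"],s["ft_force"],s["moment"])
```

```text
9.8 [0.54850711 0.05470882 0.08338852] [-5.06769301 -7.86199754  5.81807986] [-1.38061526  0.88060996  0.34480897]
```

Call:
step_arm --pt "0 -0.002 0 0 0" --pt "0 -0.002 0 0 0" --pt "0 -0.002 0 0 0" --pt "0 -0.002 0 0 0" --pt "0 -0.002 0 0 0" --pt "0 -0.002 0 0 0" --pt "0 -0.002 0 0 0" --pt "0 0 0 0 0"

```text
t: 10.6
tcp_pos: [0.5458, 0.0423, 0.0834]
orientation: [[-0.976, 0.217, 0.0], [0.217, 0.976, 0.0], [-0.0, 0.0, -1.0]]
ft_force: [-2.1, 1.2, 4.9]
width: 0.0156
grasp_force: 40.8
```

Call:
step_arm --pt "0 -0.001 0 0 0" --pt "0 -0.001 0 0 0" --pt "0 0 0 0 0"

```text
t: 10.9
tcp_pos: [0.5454, 0.0405, 0.0834]
orientation: [[-0.976, 0.217, 0.0], [0.217, 0.976, 0.0], [-0.0, 0.0, -1.0]]
ft_force: [-0.3, 1.8, 5.0]
width: 0.0152
grasp_force: 40.8
```

Call:
step_arm --pt "0 -0.001 0 0 0" --pt "0 0 0 0 0"

```text
t: 11.1
tcp_pos: [0.5452, 0.0395, 0.0834]
orientation: [[-0.976, 0.217, 0.0], [0.217, 0.976, 0.0], [-0.0, 0.0, -1.0]]
ft_force: [-1.1, 2.7, 5.7]
width: 0.0155
grasp_force: 40.8
```

Call:
step_arm --pt "0 -0.001 0 0 0" --pt "0 0 0 0 0"

```text
t: 11.3
tcp_pos: [0.545, 0.0386, 0.0834]
orientation: [[-0.976, 0.217, 0.0], [0.217, 0.976, 0.0], [-0.0, 0.0, -1.0]]
ft_force: [-2.2, 2.8, 5.0]
width: 0.0153
grasp_force: 40.8
```

Call:
step_arm --pt "0 -0.001 0 0 0" --pt "0 0 0 0 0"

```text
t: 11.5
tcp_pos: [0.5448, 0.0376, 0.0834]
orientation: [[-0.976, 0.217, 0.0], [0.217, 0.976, 0.0], [-0.0, 0.0, -1.0]]
ft_force: [-0.9, 1.6, 4.3]
width: 0.0154
grasp_force: 40.8
```

Call:
step_arm --pt "0 -0.001 0 0 0" --pt "0 0 0 0 0"

```text
t: 11.7
tcp_pos: [0.5446, 0.0366, 0.0834]
orientation: [[-0.976, 0.217, 0.0], [0.217, 0.976, 0.0], [-0.0, 0.0, -1.0]]
ft_force: [-1.1, 2.0, 5.0]
width: 0.0153
grasp_force: 40.8
```

Still free. Continuing towards the blue end.

Call:
step_arm --pt "0 -0.001 0 0 0" --pt "0 0 0 0 0"

```text
t: 11.9
tcp_pos: [0.5444, 0.0356, 0.0834]
orientation: [[-0.976, 0.217, 0.0], [0.217, 0.976, 0.0], [-0.0, 0.0, -1.0]]
ft_force: [-1.8, 2.1, 5.8]
width: 0.0154
grasp_force: 40.8
```

Call:
step_arm --pt "0 -0.001 0 0 0" --pt "0 0 0 0 0"

```text
t: 12.1
tcp_pos: [0.5442, 0.0346, 0.0834]
orientation: [[-0.976, 0.217, 0.0], [0.217, 0.976, 0.0], [-0.0, 0.0, -1.0]]
ft_force: [-1.5, 1.2, 4.7]
width: 0.0157
grasp_force: 40.8
```

Call:
step_arm --pt "0 -0.001 0 0 0" --pt "0 0 0 0 0"

```text
t: 12.3
tcp_pos: [0.544, 0.0336, 0.0834]
orientation: [[-0.976, 0.217, 0.0], [0.217, 0.976, 0.0], [-0.0, 0.0, -1.0]]
ft_force: [-0.7, 2.0, 5.0]
width: 0.0158
grasp_force: 40.8
```

Call:
step_arm --pt "0 -0.001 0 0 0" --pt "0 0 0 0 0"

```text
t: 12.5
tcp_pos: [0.5437, 0.0326, 0.0834]
orientation: [[-0.976, 0.217, 0.0], [0.217, 0.976, 0.0], [-0.0, 0.0, -1.0]]
ft_force: [-1.4, 1.7, 5.6]
width: 0.0156
grasp_force: 40.8
```

Call:
step_arm --pt "0 -0.001 0 0 0" --pt "0 0 0 0 0"

```text
t: 12.7
tcp_pos: [0.5435, 0.0316, 0.0834]
orientation: [[-0.976, 0.217, 0.0], [0.217, 0.976, 0.0], [-0.0, 0.0, -1.0]]
ft_force: [-0.8, 1.4, 6.0]
width: 0.0154
grasp_force: 40.8
```

Call:
step_arm --pt "0 -0.001 0 0 0" --pt "0 0 0 0 0"

```text
t: 12.9
tcp_pos: [0.5433, 0.0306, 0.0834]
orientation: [[-0.976, 0.217, 0.0], [0.217, 0.976, 0.0], [-0.0, 0.0, -1.0]]
ft_force: [-1.1, 1.9, 5.7]
width: 0.0154
grasp_force: 40.8
```

Call:
step_arm --pt "0 -0.001 0 0 0" --pt "0 0 0 0 0"

```text
t: 13.1
tcp_pos: [0.5431, 0.0297, 0.0834]
orientation: [[-0.976, 0.217, 0.0], [0.217, 0.976, 0.0], [-0.0, 0.0, -1.0]]
ft_force: [-1.5, 1.9, 4.2]
width: 0.0153
grasp_force: 40.8
```

Call:
step_arm --pt "0 -0.001 0 0 0" --pt "0 0 0 0 0"

```text
t: 13.3
tcp_pos: [0.5429, 0.0287, 0.0834]
orientation: [[-0.976, 0.217, 0.0], [0.217, 0.976, 0.0], [-0.0, 0.0, -1.0]]
ft_force: [-1.3, 1.6, 5.9]
width: 0.0158
grasp_force: 40.8
```

Call:
step_arm --pt "0 -0.001 0 0 0" --pt "0 0 0 0 0"

```text
t: 13.5
tcp_pos: [0.5427, 0.0277, 0.0834]
orientation: [[-0.976, 0.217, 0.0], [0.217, 0.976, 0.0], [-0.0, 0.0, -1.0]]
ft_force: [-0.6, 2.2, 3.9]
width: 0.0153
grasp_force: 40.8
```

Call:
step_arm --pt "0 -0.001 0 0 0" --pt "0 0 0 0 0"

```text
t: 13.7
tcp_pos: [0.5425, 0.0267, 0.0834]
orientation: [[-0.976, 0.217, 0.0], [0.217, 0.976, 0.0], [-0.0, 0.0, -1.0]]
ft_force: [-0.9, 1.2, 4.7]
width: 0.0155
grasp_force: 40.8
```

Call:
step_arm --pt "0 -0.001 0 0 0" --pt "0 0 0 0 0"

```text
t: 13.9
tcp_pos: [0.5423, 0.0257, 0.0834]
orientation: [[-0.976, 0.217, 0.0], [0.217, 0.976, 0.0], [-0.0, 0.0, -1.0]]
ft_force: [-0.5, 1.6, 5.6]
width: 0.0154
grasp_force: 40.8
```

Call:
step_arm --pt "0 -0.001 0 0 0" --pt "0 0 0 0 0"

```text
t: 14.1
tcp_pos: [0.5421, 0.0247, 0.0834]
orientation: [[-0.976, 0.217, 0.0], [0.217, 0.976, 0.0], [-0.0, 0.0, -1.0]]
ft_force: [-1.3, 1.4, 5.4]
width: 0.0154
grasp_force: 40.8
```

Call:
step_arm --pt "0 -0.001 0 0 0" --pt "0 0 0 0 0"

```text
t: 14.3
tcp_pos: [0.5418, 0.0237, 0.0834]
orientation: [[-0.976, 0.217, 0.0], [0.217, 0.976, 0.0], [-0.0, 0.0, -1.0]]
ft_force: [-1.1, 1.7, 6.0]
width: 0.0152
grasp_force: 40.8
```

Call:
step_arm --pt "0 -0.001 0 0 0" --pt "0 0 0 0 0"

```text
t: 14.5
tcp_pos: [0.5416, 0.0228, 0.0834]
orientation: [[-0.976, 0.217, 0.0], [0.217, 0.976, 0.0], [-0.0, 0.0, -1.0]]
ft_force: [-1.1, 1.2, 5.0]
width: 0.0151
grasp_force: 40.8
```

Call:
step_arm --pt "0 -0.001 0 0 0" --pt "0 0 0 0 0"

```text
t: 14.7
tcp_pos: [0.5414, 0.0217, 0.0834]
orientation: [[-0.976, 0.217, 0.0], [0.217, 0.976, 0.0], [-0.0, 0.0, -1.0]]
ft_force: [0.1, 2.1, 5.6]
width: 0.0152
grasp_force: 40.8
```

Call:
step_arm --pt "0 -0.001 0 0 0" --pt "0 0 0 0 0"

```text
t: 14.9
tcp_pos: [0.5412, 0.0209, 0.0834]
orientation: [[-0.976, 0.217, 0.001], [0.217, 0.976, 0.0], [-0.0, 0.0, -1.0]]
ft_force: [-0.5, 2.4, 3.5]
width: 0.0155
grasp_force: 40.8
```

Call:
step_arm --pt "0 -0.001 0 0 0" --pt "0 0 0 0 0"

```text
t: 15.1
tcp_pos: [0.5411, 0.0201, 0.0834]
orientation: [[-0.976, 0.216, 0.001], [0.216, 0.976, 0.001], [-0.001, 0.001, -1.0]]
ft_force: [0.9, 5.6, 4.9]
width: 0.0157
grasp_force: 40.8
```

Call:
step_arm --pt "0 -0.001 0 0 0" --pt "0 0 0 0 0"

```text
t: 15.3
tcp_pos: [0.5409, 0.0194, 0.0834]
orientation: [[-0.976, 0.216, 0.001], [0.216, 0.976, 0.001], [-0.001, 0.001, -1.0]]
ft_force: [0.3, 6.1, 4.8]
width: 0.0151
grasp_force: 40.7
```

Call:
step_arm --pt "0 -0.001 0 0 0" --pt "0 0 0 0 0"

```text
t: 15.5
tcp_pos: [0.5407, 0.0187, 0.0834]
orientation: [[-0.976, 0.216, 0.001], [0.216, 0.976, 0.002], [-0.001, 0.002, -1.0]]
ft_force: [2.0, 8.1, 4.0]
width: 0.0152
grasp_force: 40.7
```

Call:
step_arm --pt "0 -0.001 0 0 0" --pt "0 0 0 0 0"

```text
t: 15.7
tcp_pos: [0.5406, 0.0179, 0.0834]
orientation: [[-0.976, 0.216, 0.001], [0.216, 0.976, 0.002], [-0.001, 0.002, -1.0]]
ft_force: [2.7, 8.9, 5.1]
width: 0.0155
grasp_force: 40.7
```

Resistance shows at red around y=0.0512 and at blue around y=0.0218, so the midpoint is about y=0.0365.

Call:
step_arm --pt "0 0.002 0 0 0" --pt "0 0.003 0 0 0" --pt "0 0.003 0 0 0" --pt "0 0.003 0 0 0" --pt "0 0.003 0 0 0" --pt "0 0.003 0 0 0" --pt "0 0.002 0 0 0" --pt "0 0.0012 0 0 0"

```text
t: 16.5
tcp_pos: [0.5445, 0.036, 0.0834]
orientation: [[-0.976, 0.217, -0.0], [0.217, 0.976, -0.002], [-0.0, -0.002, -1.0]]
ft_force: [-1.7, -2.2, 6.5]
width: 0.0154
grasp_force: 41.0
```

Call:
step_arm --pt "0 0 0 0 0" --pt "0 0 0 0 0"

```text
t: 16.7
tcp_pos: [0.5445, 0.0361, 0.0834]
orientation: [[-0.976, 0.217, -0.0], [0.217, 0.976, -0.001], [-0.0, -0.001, -1.0]]
ft_force: [-2.0, 0.5, 6.1]
width: 0.0157
grasp_force: 41.0
```

Call:
step_arm --pt "0 0.0004 0 0 0" --pt "0 0 0 0 0" --pt "0 0 0 0 0"

```text
t: 17.0
tcp_pos: [0.5446, 0.0363, 0.0834]
orientation: [[-0.976, 0.217, -0.0], [0.217, 0.976, -0.001], [-0.0, -0.001, -1.0]]
ft_force: [-2.6, -1.2, 6.0]
width: 0.015
grasp_force: 41.0
```

Call:
step_arm --pt "0 0 0 0 0.5" --pt "0 0 0 0 0.5" --pt "0 0 0 0 0.5" --pt "0 0 0 0 0.5" --pt "0 0 -0.02 0 0.5" --pt "0 0 -0.03 0 0.5" --pt "0 0 -0.03 0 0.5"

```text
t: 17.7
tcp_pos: [0.5441, 0.0371, 0.1637]
orientation: [[-0.976, 0.217, -0.001], [0.217, 0.976, 0.0], [0.001, -0.0, -1.0]]
ft_force: [0.3, -0.1, 1.1]
width: 0.0426
grasp_force: 0.0
```

Call:
step_arm --pt "0.02 0 -0.01 0 0" --pt "0.02 0 0 0 0" --pt "0 0 0 0 0" --pt "0 0 0 0 0" --pt "0 0 0 0 0"

```text
t: 18.2
tcp_pos: [0.506, 0.0456, 0.173]
orientation: [[-0.976, 0.217, -0.0], [0.217, 0.976, -0.0], [0.0, -0.0, -1.0]]
ft_force: [0.9, -0.4, -0.6]
width: 0.0001
grasp_force: 0.0
```

Run:
```python
from h import *
s=env.state(); M=optics.camera_model("wrist");im,d=optics.capture("wrist"); cv2.imwrite("pics/w3.png",im)
print(s["t"],s["tcp_pos"],s["width"],s["ft_force"])
for n,z in [("handle",.113),("pin_top",.093)]:
  for l in nets.tip_of("wrist",n)[:2]: print(n,round(l["p"],2),np.round(l["at"],1),np.round(atz("wrist",*l["at"],z,M),4))
```

```text
18.2 [0.50597102 0.04555384 0.17296441] 7.262863463072667e-05 [ 0.9013387  -0.35895537 -0.61042375]
pin_top 0.9 [160.5 255.6] [0.4792 0.0521 0.093 ]
```

View pics/w3.png

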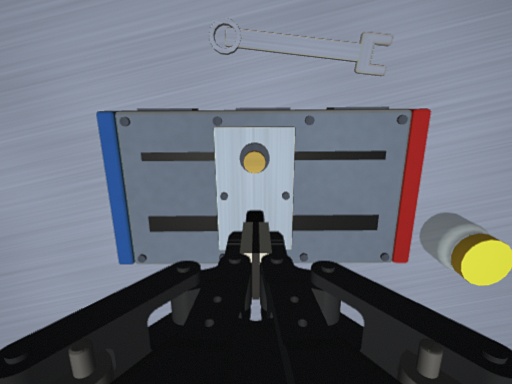

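The carriage sits mid-slot and the pin cap is at (255,161). I'll place the shut fingers over it and lower them.

Call:
step_arm --pt "0.0266 0 0 0 0" --pt "0 0 0.03 0 0" --pt "0 0 0.03 0 0" --pt "0 0 0.01 0 0" --pt "0 0 0 0 0"

```text
t: 18.85
tcp_pos: [0.4786, 0.0516, 0.1019]
orientation: [[-0.976, 0.217, -0.003], [0.217, 0.976, 0.0], [0.003, -0.0, -1.0]]
ft_force: [-0.7, 0.6, 0.4]
width: -0.0004
grasp_force: 0.0
```

Call:
step_arm --pt "0 0 0.004 0 0" --pt "0 0 0.004 0 0" --pt "0 0 0.002 0 0" --pt "0 0 0 0 0"

```text
t: 19.25
tcp_pos: [0.4798, 0.0514, 0.0935]
orientation: [[-0.976, 0.217, 0.0], [0.217, 0.976, -0.0], [-0.0, -0.0, -1.0]]
ft_force: [0.2, 0.1, -0.4]
width: -0.0003
grasp_force: 0.0
```

Call:
step_arm --pt "0 0 0.002 0 0" --pt "0 0 0 0 0"

```text
t: 19.45
tcp_pos: [0.4799, 0.0514, 0.0915]
orientation: [[-0.976, 0.217, 0.001], [0.217, 0.976, -0.0], [-0.001, -0.0, -1.0]]
ft_force: [0.2, 0.1, -0.2]
width: -0.0
grasp_force: 0.2
```

Call:
step_arm --pt "0 0 0.002 0 0" --pt "0 0 0 0 0"

```text
t: 19.65
tcp_pos: [0.4798, 0.0514, 0.0892]
orientation: [[-0.976, 0.217, 0.0], [0.217, 0.976, -0.0], [-0.0, -0.0, -1.0]]
ft_force: [0.6, 0.9, 0.1]
width: 0.0001
grasp_force: 0.3
```

Call:
step_arm --pt "0 0 0.001 0 0" --pt "0 0 0 0 0"

```text
t: 19.85
tcp_pos: [0.4797, 0.0515, 0.0883]
orientation: [[-0.976, 0.217, 0.0], [0.217, 0.976, -0.0], [-0.0, -0.0, -1.0]]
ft_force: [1.0, 0.8, 0.5]
width: -0.0001
grasp_force: 0.6
```

Call:
step_arm --pt "0 0 0.001 0 0" --pt "0 0 0 0 0"

```text
t: 20.05
tcp_pos: [0.4797, 0.0515, 0.0872]
orientation: [[-0.976, 0.217, 0.0], [0.217, 0.976, -0.0], [-0.0, -0.0, -1.0]]
ft_force: [1.2, -0.2, 1.6]
width: -0.0001
grasp_force: 0.6
```

Call:
step_arm --pt "0 0 0.001 0 0" --pt "0 0 0 0 0"

```text
t: 20.25
tcp_pos: [0.4796, 0.0515, 0.0862]
orientation: [[-0.976, 0.217, 0.0], [0.217, 0.976, -0.0], [-0.0, -0.0, -1.0]]
ft_force: [1.1, -0.1, 1.5]
width: 0.0006
grasp_force: 0.6
```

Run:
```python
from h import *
s=env.state(); im,d=optics.capture("wrist"); cv2.imwrite("pics/w4.png",im)
print(s["t"],s["tcp_pos"],s["width"],s["ft_force"])
```

```text
20.25 [0.47962288 0.05147592 0.08616704] 0.0006160690140835419 [ 1.11277949 -0.11154073  1.5040729 ]
```

View pics/w4.png

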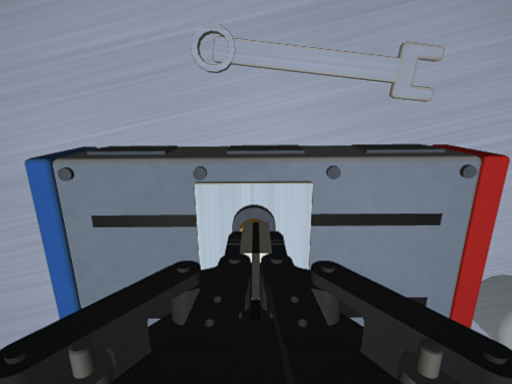

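The fingertips sit on the cap at about (256,225) and force is building. Continuing down.

Call:
step_arm --pt "0 0 0.001 0 0" --pt "0 0 0.001 0 0" --pt "0 0 0 0 0"

```text
t: 20.6
tcp_pos: [0.4795, 0.0515, 0.0841]
orientation: [[-0.976, 0.217, -0.0], [0.217, 0.976, -0.0], [0.0, -0.0, -1.0]]
ft_force: [0.9, 0.3, 0.7]
width: -0.0
grasp_force: 0.4
```

Call:
step_arm --pt "0 0 0.001 0 0" --pt "0 0 0.001 0 0" --pt "0 0 0 0 0"

```text
t: 20.9
tcp_pos: [0.4795, 0.0515, 0.082]
orientation: [[-0.976, 0.217, -0.0], [0.217, 0.976, -0.0], [0.0, -0.0, -1.0]]
ft_force: [-0.5, -1.5, -0.1]
width: 0.0001
grasp_force: 0.2
```

Call:
step_arm --pt "0 0 0.001 0 0" --pt "0 0 0 0 0"

```text
t: 21.1
tcp_pos: [0.4795, 0.0515, 0.0811]
orientation: [[-0.976, 0.217, -0.0], [0.217, 0.976, -0.0], [0.0, -0.0, -1.0]]
ft_force: [1.1, -0.2, -0.5]
width: 0.0001
grasp_force: 0.2
```

Call:
step_arm --pt "0 0 0.001 0 0" --pt "0 0 0 0 0"

```text
t: 21.3
tcp_pos: [0.4796, 0.0515, 0.0809]
orientation: [[-0.976, 0.217, 0.0], [0.217, 0.976, -0.0], [-0.0, -0.0, -1.0]]
ft_force: [-2.1, 0.7, 8.7]
width: 0.0004
grasp_force: 4.3
```

A firm stop at z=0.081, with force up to 8.7 N, matches the cap resting on its collar. One small extra press, then lift and check.

Call:
step_arm --pt "0 0 0.0007 0 0" --pt "0 0 0 0 0" --pt "0 0 0 0 0"

```text
t: 21.6
tcp_pos: [0.4796, 0.0515, 0.0808]
orientation: [[-0.976, 0.217, 0.0], [0.217, 0.976, -0.0], [-0.0, -0.0, -1.0]]
ft_force: [-5.8, 0.9, 14.4]
width: -0.0003
grasp_force: 7.1
```

Call:
step_arm --pt "0 0 -0.003 0 0" --pt "0 0 -0.02 0 0" --pt "0 0 -0.03 0 0" --pt "-0.03 0 -0.04 0 0" --pt "-0.03 0 -0.02 0 0" --pt "0 0 0 0 0" --pt "0 0 0 0 0"

```text
t: 22.3
tcp_pos: [0.5382, 0.0384, 0.1921]
orientation: [[-0.976, 0.217, -0.001], [0.217, 0.976, 0.0], [0.001, -0.0, -1.0]]
ft_force: [-0.1, -0.1, -0.1]
width: -0.0003
grasp_force: 0.0
```

Run:
```python
from h import *
s=env.state(); M=optics.camera_model("wrist");im,d=optics.capture("wrist")
print(s["t"],s["tcp_pos"],s["ft_force"])
ls=nets.tip_of("wrist","pin_top");print(ls[:2]);r,c=map(int,ls[0]["at"])
o=np.array(M["cam_to_world"])
def zz(r,c):
    _,dr=ray("wrist",r,c,M); return (o[:3,3]+dr*d[r,c])[2]
print("cap z",np.median([zz(r+i,c+j) for i in range(-3,4) for j in range(-3,4)]),"plate z",np.median([zz(r+i,c+25+j) for i in range(-3,4) for j in range(-3,4)]))
cv2.imwrite("pics/w5.png",cv2.resize(im[max(r-75,0):r+75,c-100:c+100],None,fx=3.5,fy=3.5,interpolation=2))
```

```text
22.3 [0.5382206  0.0383932  0.19210597] [-0.09042779 -0.07751503 -0.09664158]
[{'at': [116.6, 256.8], 'p': 0.77}]
cap z 0.08061319670339723 plate z 0.0670868138366516
```

View pics/w5.png

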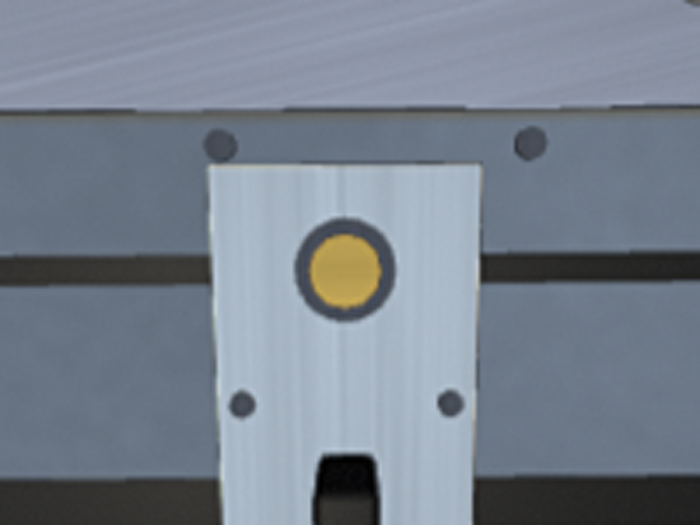

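The cap at (345,270) now sits flush on its dark collar. Its top measures z=0.0806 against 0.081 expected, so the pin is fully home, and the robot is clear of everything. Handing in.

```bash
python3 -c "
from rig import env
print(env.sign_off())"
```

```text
the job is handed in; nothing more can be done
None
```

I felt the drive resist at the red end and then the blue end (peak about 9 N at the handle), set the carriage midway, and pushed the lock pin fully home; the job was handed in at about 22 s with the gripper clear of everything.

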